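# Set the drag of a tube clamp

## Task

The silver laser tube must be able to turn with light drag in its V-clamp. Turn that clamp's brass thumbscrew clockwise until it seats, then back it off a quarter turn and keep gripping the knob there: the program finishes while still holding it, motionless. Leave the black-knobbed clamp alone, keep both tubes in their clamps, and do not push the other things on the table about.

Things in the scene. Friction and masses are not known exactly. Their poses are not given: they have to be found in the camera images.
- brass_screw (a joint): the brass thumbscrew's turn, rad: 0 = seated (a hard stop: it cannot turn further clockwise); it grows as the screw is backed off, anticlockwise seen from above, up to 5.0; a quarter turn is 1.57. It starts 2.0 to 3.8 from the seat. Vertical axis, drag about 0.06 N m; it stays where it is left
- brass_grip (a point): point on the axis of the brass knob, 10 mm below its flat top: the height to grip. The knob is a round upright cylinder, 40 mm across, 26 mm tall, brass, a black radial line on its top; it can be gripped from above at any yaw. Seated, this point lies 159 mm above the table; it rises 4 mm per full turn of backing off (0.64 mm per rad). Nothing stands beside the knob; 16 mm below its underside is the clamp's cross bar
- brass_mark (a point): outer end of the black line on top of the brass knob, 18 mm from the axis, 10 mm above brass_grip; it goes round with the knob
- brass_spindle: the screw's spindle, carrying the brass knob; origin on the axis at the knob's underside, 143 mm above the table when seated, rises with the screw; it does not turn
- brass_clamp: black V-clamp bolted to the table, base 60 x 110 x 12 mm, 127 mm high to its cross bar, with the brass thumbscrew upright in the middle of the bar; origin at the centre of its underside, under the screw's axis; z up, the bar runs along its y, the tube along its x. The bar is 30 x 100 mm. It stands left or right, yaw up to 0.4 rad
- brass_tube: silver tube, 36 mm across, 130 mm long, lying loose in the V of the brass-knobbed clamp; origin at its centre, 80 mm above the table, x along its length
- black_mark (a point): outer end of the white line on top of the black knob of the second clamp, which is the same as the first but for its black knob and blue tube; 18 mm from its axis. This screw must not be turned
- black_clamp: the second V-clamp, same shape and sizes as the first; origin at the centre of its underside
- black_tube: blue tube, 36 mm across, 130 mm long, lying loose in the black-knobbed clamp; origin at its centre
- driver: screwdriver with a yellow handle, 170 mm long, lying on the table; origin under its middle
- wrench: steel wrench, 150 mm long, lying on the table; origin under its middle
- cap: black lens cap, 44 mm across, 12 mm thick, lying between the clamps; origin at the centre of its underside
- post: short black post holder with a steel pin, foot 40 mm across, 95 mm tall, standing between the clamps; origin at the centre of its underside
- partsbox: clear open parts box with compartments, 90 x 140 x 35 mm; origin at the centre of its underside
- lens: lens in a black ring, 36 mm across, 10 mm thick, lying on the table; origin at the centre of its underside
Things that resemble listed ones, but are neither listed nor needed, are in the scene too. Leave any orange or red look-alike of the black_tube alone.

How it is judged:
On the way:
1. the brass screw is turned clockwise to its seat (within 0.08 rad of the stop) by the fingers (value of joint brass_screw below 0.08 rad and contact force between the fingers and brass_spindle above 1 N), for 0.1 s.
At the end, for the whole second after the job is handed in: The brass screw stands a quarter turn (1.57 rad, within 0.3 rad) back from its seat and is still; the fingers are gripping its knob (more than 2 N, the grasp point within 30 mm of brass_grip); both tubes lie in their clamps (value of joint brass_screw between 1.27 and 1.87 rad and velocity of joint brass_screw between -0.05 and 0.05 rad/s and contact force between the fingers and brass_spindle above 2 N and distance between the grasp point and brass_grip below 0.03 m and distance between brass_tube and brass_clamp below 0.095 m and z of brass_tube in the frame of brass_clamp above 0.075 m and distance between black_tube and black_clamp below 0.095 m and z of black_tube in the frame of black_clamp above 0.075 m); the arm keeps its last pose, push and grip.
It fails at once if the black-knobbed screw is turned (its mark moves more than 4 mm) (distance of black_mark from where it was at the start of the episode above 0.004 m).
It fails at once if a tube is shifted more than 20 mm in its clamp (distance of any of brass_tube, black_tube from where it was at the start of the episode above 0.02 m).
It fails at once if another thing on the table is pushed more than 30 mm (distance of any of driver, wrench, cap, post, partsbox, lens from where it was at the start of the episode above 0.03 m).
It also fails if it takes over 45 s, if anything falls off the work surface, if the arm or the gripper's body presses on something with over 40 N, if the wrist force passes 120 N, or if a joint passes its speed limit or range.

## Robot

A 6-joint arm with a two-finger parallel gripper is mounted at the origin on the work surface. World frame = base frame: x ahead of the robot, y to its left, z up, the work surface at z = 0. Lengths are in m, angles in rad, forces in N, time in s.
With the tool pointing down it reaches from about 0.375 to 0.975 m from the base axis. Payload 3.8 kg.
Tool frame: the origin (TCP) lies at the very end of the fingers, on their centre line; the grasp point (between the pads) lies 19 mm behind it (pinch_z is the distance from the TCP to the grasp point, in m); z points along the fingers, y is the direction in which the jaws open and shut (so a half turn about z gives the same grasp; the last joint's range is limited). The gripper opens to 88 mm and grips with 3 to 60 N. Pads are 18 mm wide; open, the fingers measure 123 mm over their backs; the gripper's body (75 mm by 187 mm) begins 45 mm behind the grasp point.
Start: joints at [-0.037, 0.264, 1.604, -0, 1.274, -0.037], TCP at [0.675, -0, 0.239] pointing down, gripper open.
Joint ranges: [-2.63, 2.63], [-0.94, 2.18], [0.31, 2.57], [-1.31, 4.45], [0, 2.66], [-2.55, 2.55]. Speed limits (rad/s): [2.57, 2.57, 3.14, 3.14, 3.14, 3.14].

## Interface

Orientations are given as [roll, pitch, yaw] about the fixed x, y, z axes, in that order (R = Rz(yaw) Ry(pitch) Rx(roll)).
In Python, from rig import state, grab_frame, finish_job, pinch_z gives the robot as it stands.
- The arm moves only by the tool jog_arm, never from a script. Its arguments are lists of equal length, an entry for each row: "gripper": the opening in per cent of the stroke, from 0 (shut) to 100 (fully open); "slide": the shift along the tool's x, y, z in cm, a list of three; "twist": the turn about the tool's z in degrees. A call has 1 to 12 rows; each row shifts and turns the commanded pose from where the row before left it, along the tool's axes as they then stand; what a row does not reach is not made up. A row lasts 1/10 s, in which the tool goes at most 50 mm and 8.59 degrees, less where a joint would pass 70% of its speed; a pose out of reach is approached as far as the arm can. A call is refused whole if a number of a shift passes 5 or a number of a turn 8.59, either way. A call with a gripper value outside its range is refused whole. The fingers move at their own pace and stop on an object; "squeeze" is the grip in N (left out, the last holds). Time passes only in rows, so rows that do not move let the fingers close. It gives the time, the measured TCP pose, the force and the opening at its end, in the units of the state.
- state(): the state, without advancing time (a new reading comes with each control period).
- grab_frame(name): name is "scene" or "side" or "wrist"; returns a dict with "img" (480x640x3 uint8, red, green, blue), "intrinsics" (3x3 intrinsics, pixels), "R" (3x3) and "t" (3): a world point X has camera coordinates R X + t. Camera axes: x right, y down, z forward; pixel columns grow to the right and rows downward; lengths in m; the calibration is good to about 2 mm. A picture is of the moment at which its call begins. There is no depth.
- finish_job(): hands the job in, once; it reports no verdict.
The state is a dict: "clock": time; "joint_positions": joint angles; "dq": joint speeds; "joint_efforts": joint torques, N m; "position": TCP position; "tcp_rot": TCP orientation; "contact_force": force on the tool from outside, world axes, zero at the start; "moment": the same for the moment, N m; "grip_width": opening from 0.0 (shut) to 1.0 (fully open).
Only numpy, scipy, OpenCV 4.12 (cv2) and the standard library are available. Lean on these libraries where they do the work, as an engineer would, in place of code of your own. Each camera call takes 0.05 s, during which the arm holds its last target. There are 200 camera calls.

## Working session

There is one attempt and no reset: what is moved stays moved. The work goes in short steps, Python scripts to look and compute and a tool call to move; the robot and the scene stay as the last step left them, time stands still between calls to the robot, and variables do not carry over. Pictures are saved under pics/ and viewed, about 8 in all and at most 12, crops included, and the job is handed in when it is done.

Besides the shell and the picture viewer there is one more tool, called after "Call:" as a command line: name --pt "numbers of a row" for each row, then --argument value for the rest. jog_arm: Moves the arm, as the interface text tells. Its arguments: {"type":"object","properties":{"gripper":{"type":"array","items":{"type":"number"}},"slide":{"type":"array","items":{"type":"array","items":{"type":"number"}}},"twist":{"type":"array","items":{"type":"number"}},"squeeze":{"type":"number"}},"required":["gripper","slide","twist"]}

```bash
mkdir -p pics; python3 - <<'E'
from rig import state, grab_frame, pinch_z
import cv2,numpy as np,pickle
print(state()); print(pinch_z)
for n in ["scene","side"]:
    f=grab_frame(n); pickle.dump(f,open(f"pics/{n}0.pkl","wb"))
    cv2.imwrite(f"pics/{n}0.png",f["img"][:,:,::-1]); print(n,f["intrinsics"],-f["R"].T@f["t"],f["R"])
E
```

```text
{'clock': 0.0, 'joint_positions': array([-3.68796907e-02,  2.64698917e-01,  1.60535530e+00, -1.29040551e-05,
        1.27369116e+00, -3.69025772e-02]), 'dq': array([ 0.00108121, -0.00029397, -0.00045754,  0.00122828, -0.00148856,
        0.00072007]), 'joint_efforts': array([-9.59501231e-04, -5.02113855e+01, -3.56871557e+01,  7.25938403e-02,
        2.92220683e-02, -1.93505334e-04]), 'position': array([6.74298803e-01, 3.35297447e-05, 2.37434642e-01]), 'tcp_rot': array([-3.13944094e+00, -6.71007866e-05,  1.57082293e+00]), 'contact_force': array([-0.51117579, -0.37077041, -0.98109123]), 'moment': array([0.05638925, 0.01465674, 0.0510058 ]), 'grip_width': 0.9980347444787093}
0.0187
scene [[456.46686975   0.         324.39534836]
 [  0.         456.46686975 250.35522763]
 [  0.           0.           1.        ]] [1.12985346 0.11047541 1.12634244] [[-0.22938235  0.97324568  0.01328807]
 [ 0.83149862  0.20303434 -0.51709487]
 [-0.50595829 -0.10756343 -0.85582494]]
side [[446.1228371    0.         318.31633654]
 [  0.         446.1228371  237.80628389]
 [  0.           0.           1.        ]] [ 0.28205074 -0.68179721  0.80760304] [[ 0.91841857 -0.39559355 -0.00361719]
 [-0.2750378  -0.6319082  -0.72460074]
 [ 0.28436165  0.66648164 -0.6891594 ]]
```

View pics/scene0.png

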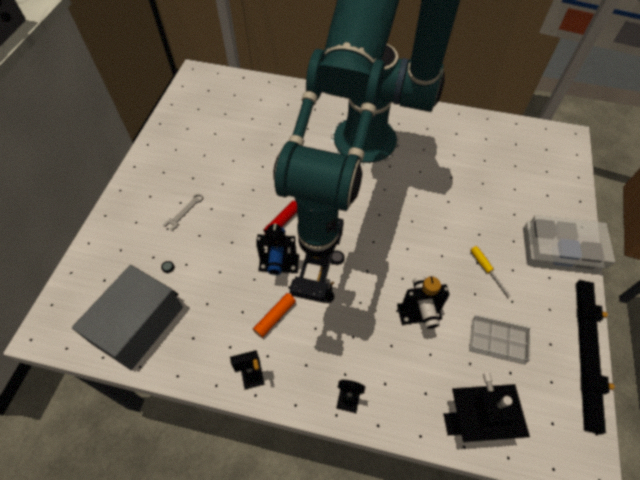

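View pics/side0.png

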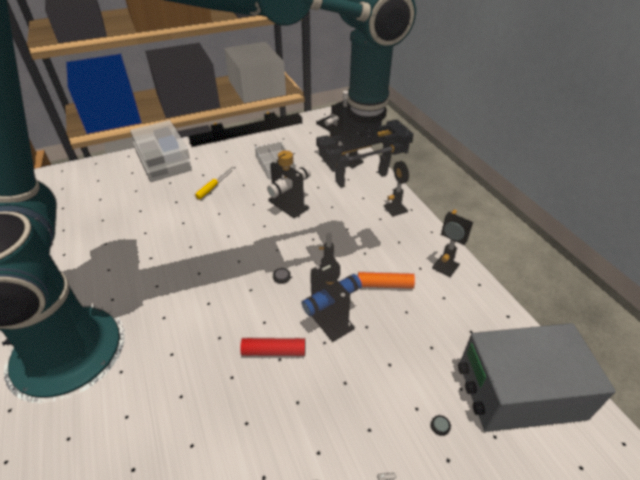

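The scene picture shows the brass knob on the clamp with the silver tube at about (432,285). The black-knobbed clamp with the blue tube is at (275,248). In the side picture the brass knob is at about (286,158). Other brass-coloured candidates are small fittings on the optics mounts: scene (255,365), (605,315) and (610,385), and side (400,170) and (455,215). Only (432,285) sits on a V-clamp above a silver tube. I'll measure it and confirm with a crop.

```bash
cat > h.py <<'E'
import cv2,numpy as np,pickle
def mask(img,box):
    hsv=cv2.cvtColor(np.ascontiguousarray(img),cv2.COLOR_RGB2HSV)
    m=cv2.inRange(hsv,(10,110,50),(28,255,255)); k=np.zeros_like(m); x0,y0,x1,y1=box; k[y0:y1,x0:x1]=255
    return m&k
def ray(f,uv):
    d=np.linalg.inv(f["intrinsics"])@np.array([*uv,1.0]); d=f["R"].T@d
    return -f["R"].T@f["t"], d/np.linalg.norm(d)
def plane(f,uv,z):
    c,d=ray(f,uv); return c+d*(z-c[2])/d[2]
def tri(rays):
    A=np.zeros((3,3));b=np.zeros(3)
    for c,d in rays:
        P=np.eye(3)-np.outer(d,d);A+=P;b+=P@c
    X=np.linalg.solve(A,b); return X,[np.linalg.norm((np.eye(3)-np.outer(d,d))@(X-c)) for c,d in rays]
E
python3 - <<'E'
from h import *
rs=[];tiles=[]
for n,box in [("scene",(400,255,470,315)),("side",(260,135,315,185))]:
    f=pickle.load(open(f"pics/{n}0.pkl","rb")); m=mask(f["img"],box)
    k,l,s,c=cv2.connectedComponentsWithStats(m); i=1+np.argmax(s[1:,4]); print(n,s[i],c[i],plane(f,c[i],.163))
    rs.append(ray(f,c[i]))
    x0,y0,x1,y1=box; cx,cy=(x0+x1)//2,(y0+y1)//2
    tiles.append(cv2.resize(f["img"][cy-35:cy+45,cx-45:cx+35],(400,400),interpolation=cv2.INTER_CUBIC))
print(tri(rs))
cv2.imwrite("pics/crop0.png",np.hstack(tiles)[:,:,::-1])
E
```

```text
scene [422 277  20  18 263] [431.18631179 285.22813688] [0.59420985 0.25692752 0.163     ]
side [278 151  15  20 217] [284.79723502 159.18894009] [0.58508654 0.24578705 0.163     ]
(array([0.58925125, 0.25831337, 0.15422436]), [np.float64(8.317234136016208e-05), np.float64(8.317234136019664e-05)])
```

View pics/crop0.png

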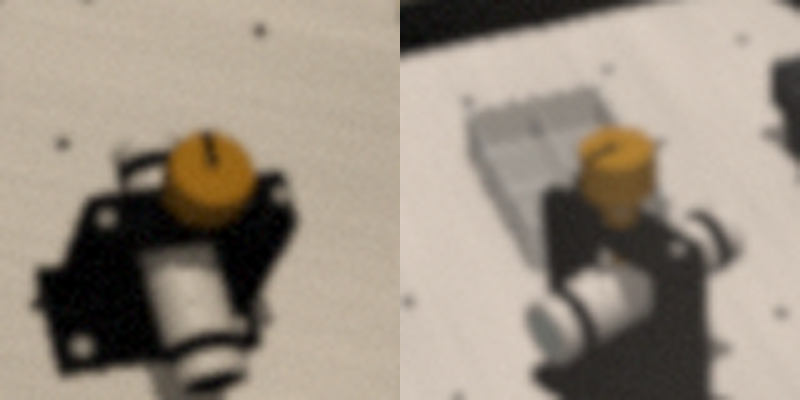

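The crop confirms it: brass knob with a black radial line, on the black V-clamp, over the silver tube. In the scene view the top centre is about (431.6,283) and the mark end about (431.4,276.6). In the side view they are about (285.4,155) and (280,157).

```bash
python3 - <<'E'
from h import *
S=pickle.load(open("pics/scene0.pkl","rb"));D=pickle.load(open("pics/side0.pkl","rb"))
c=[(431.6,283.0),(285.4,155.0)];m=[(431.4,276.6),(280,157)]
print(tri([ray(S,c[0]),ray(D,c[1])]))
for f,a,b in((S,c[0],m[0]),(D,c[1],m[1])):
    A=plane(f,a,.171);B=plane(f,b,.171);d=B-A;print(A,np.linalg.norm(d),np.degrees(np.arctan2(d[1],d[0])))
E
```

```text
(array([0.59086942, 0.25643637, 0.16784713]), [np.float64(8.404412648370456e-05), np.float64(8.404412648361805e-05)])
[0.59256232 0.25600825 0.171     ] 0.01708555127085862 -172.09837160450297
[0.58938615 0.25170878 0.171     ] 0.01617214763180541 -168.83134465461558
```

Call:
jog_arm --gripper '[100,100,100,100,100,100,100,100]' --pt "4 -1.5 0" --pt "4 -1.5 0" --pt "4 -1.5 0" --pt "4 -1.5 0" --pt "4 -1.5 0" --pt "3 -0.5 0" --pt "2.6 -0.5 0" --pt "0 0 0" --twist '[0,0,0,0,0,0,0,0]'

```text
clock: 0.9
position: [0.5887, 0.259, 0.2381]
tcp_rot: [-3.14, -0.001, 1.575]
contact_force: [0.1, -0.2, -0.6]
grip_width: 0.997
```

Call:
jog_arm --gripper '[100,100,100,100,100,100,100,100,100,100,100,100]' --pt "0 0 0" --pt "0 0 0" --pt "0 0 0" --pt "0 0 0" --pt "0 0 0" --pt "0 0 0" --pt "0 0 0" --pt "0 0 0" --pt "0 0 0" --pt "0 0 0" --pt "0 0 0" --pt "0 0 0" --twist '[-8.5,-8.5,-8.5,-8.5,-8.5,-8.5,-8.5,-8.5,-8.5,-8.5,-8.5,-8.5]'

```text
clock: 2.1
position: [0.5901, 0.2546, 0.2381]
tcp_rot: [-3.141, -0.001, -2.927]
contact_force: [-0.6, 0.5, -0.0]
grip_width: 1.0
```

Call:
jog_arm --gripper '[100,100,100,100,100,100,100]' --pt "0 0 0" --pt "0 0 0" --pt "0 0 0" --pt "0 0 0" --pt "0 0 0" --pt "0 0 0" --pt "0 0 0" --twist '[-8.5,-8.5,-8.5,-8.5,-8.5,-8.5,0]'

```text
clock: 2.8
position: [0.5901, 0.2547, 0.2382]
tcp_rot: [3.141, -0.001, -2.042]
contact_force: [-0.2, 0.5, -0.8]
grip_width: 0.999
```

```bash
python3 - <<'E'
from h import *
from rig import *
s=state();print(s["joint_positions"],s["position"],s["tcp_rot"])
f=grab_frame("wrist");pickle.dump(f,open("pics/w1.pkl","wb"));cv2.imwrite("pics/w1.png",f["img"][:,:,::-1])
m=mask(f["img"],(0,0,640,480));k,l,st,c=cv2.connectedComponentsWithStats(m);i=1+np.argmax(st[1:,4]);print(st[i],c[i],plane(f,c[i],.171),-f["R"].T@f["t"])
E
```

```text
[ 3.69061009e-01  2.04493927e-01  1.67734123e+00 -5.50504728e-04
  1.26066092e+00 -2.30067011e+00] [0.59010412 0.2547488  0.23824101] [ 3.14138083e+00 -1.02276331e-03 -2.04248951e+00]
[ 290  212   75   80 4439] [326.1874296  252.62378914] [0.5902   0.254905 0.171   ] [0.56061317 0.19522494 0.38438384]
```

View pics/w1.png

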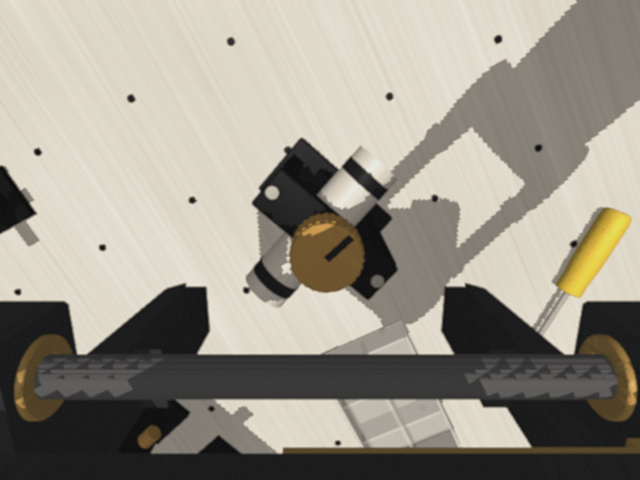

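The wrist view shows the knob disc centred at about (326,252) and the mark end at about (352,238). Cast onto z=0.171, the axis is at (0.590,0.255), within 1 mm of the TCP and in agreement with the two-view fix. I'll descend 9.6 cm and grip.

Call:
jog_arm --gripper '[100,100,100,100,100,60,45,40,40,40,40,40]' --pt "0 0 3" --pt "0 0 3" --pt "0 0 2" --pt "0 0 1.6" --pt "0 0 0" --pt "0 0 0" --pt "0 0 0" --pt "0 0 0" --pt "0 0 0" --pt "0 0 0" --pt "0 0 0" --pt "0 0 0" --twist '[0,0,0,0,0,0,0,0,0,0,0,0]' --squeeze 20

```text
clock: 4.05
position: [0.5901, 0.256, 0.143]
tcp_rot: [-3.141, 0.0, -2.042]
contact_force: [0.0, 0.9, 1.3]
grip_width: 0.446
```

Call:
jog_arm --gripper '[20,20,20,20,20]' --pt "0 0 0" --pt "0 0 0" --pt "0 0 0" --pt "0 0 0" --pt "0 0 0" --twist '[0,0,0,0,0]'

```text
clock: 4.55
position: [0.5902, 0.256, 0.1429]
tcp_rot: [-3.141, 0.0, -2.042]
contact_force: [0.1, -1.3, 2.2]
grip_width: 0.441
```

```bash
cat > look.py <<'E'
import sys
from h import *
from rig import *
s=state();print({k:np.round(s[k],4) for k in("clock","joint_positions","position","tcp_rot","contact_force","moment","grip_width")})
f=grab_frame("wrist");pickle.dump(f,open(f"pics/{sys.argv[1]}.pkl","wb"));cv2.imwrite(f"pics/{sys.argv[1]}.png",f["img"][:,:,::-1])
E
python3 look.py w2
```

```text
{'clock': np.float64(4.55), 'joint_positions': array([ 0.3706,  0.2775,  1.77  ,  0.    ,  1.0938, -2.2997]), 'position': array([0.5902, 0.256 , 0.1429]), 'tcp_rot': array([-3.1413e+00,  3.0000e-04, -2.0421e+00]), 'contact_force': array([ 0.1201, -1.2863,  2.1868]), 'moment': array([0.0834, 0.0247, 0.0799]), 'grip_width': np.float64(0.4411)}
```

View pics/w2.png

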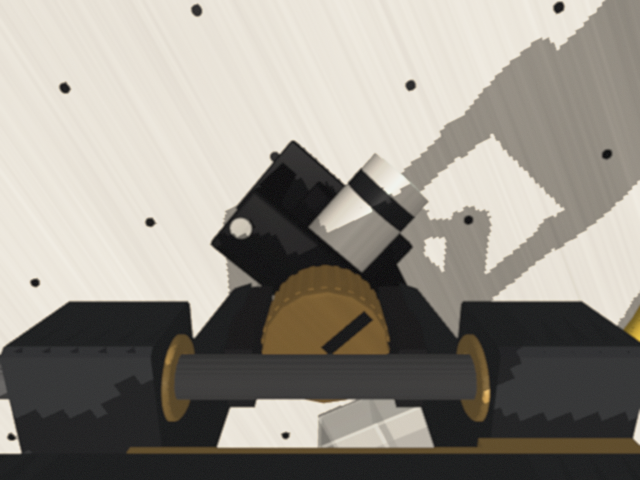

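The grip is good: the opening is about 39 mm on the 40 mm knob. The mark runs from about (325,350) to (368,317) and will stay fixed in this view unless the knob slips. Next I turn clockwise (positive twist about the downward z), following the thread down.

Call:
jog_arm --gripper '[20,20,20,20,20,20,20,20,20,20,20,20]' --pt "0 0 0.01" --pt "0 0 0.01" --pt "0 0 0.01" --pt "0 0 0.01" --pt "0 0 0.01" --pt "0 0 0.01" --pt "0 0 0.01" --pt "0 0 0.01" --pt "0 0 0.01" --pt "0 0 0.01" --pt "0 0 0.01" --pt "0 0 0.01" --twist '[8.5,8.5,8.5,8.5,8.5,8.5,8.5,8.5,8.5,8.5,8.5,8.5]'

```text
clock: 5.8
position: [0.5898, 0.2579, 0.1418]
tcp_rot: [3.139, -0.002, 2.455]
contact_force: [-0.9, 5.3, 2.5]
grip_width: 0.451
```

```bash
cat >> look.py <<'E'
g=pickle.load(open("pics/w2.pkl","rb"))["img"]
def ang(im):
    c=np.ascontiguousarray(im[285:352,285:385]);m=cv2.inRange(cv2.cvtColor(c,cv2.COLOR_RGB2GRAY),0,45)
    k,l,st,ce=cv2.connectedComponentsWithStats(m)
    for i in range(1,k):
        if st[i,4]>60:
            (x,y),wh,a=cv2.minAreaRect(np.argwhere(l==i)[:,::-1].astype(np.float32));print("dark",ce[i]+[285,285],st[i,4],wh,a)
ang(g);ang(f["img"])
E
python3 look.py w3
```

```text
{'clock': np.float64(5.8), 'joint_positions': array([ 0.372 ,  0.2786,  1.7707,  0.0031,  1.091 , -0.5135]), 'position': array([0.5898, 0.2579, 0.1418]), 'tcp_rot': array([ 3.1392e+00, -1.8000e-03,  2.4549e+00]), 'contact_force': array([-0.9297,  5.2634,  2.4751]), 'moment': array([0.9087, 0.1234, 0.0868]), 'grip_width': np.float64(0.4512)}
dark [379.83886256 294.74407583] 211 (32.0, 14.0) 90.0
dark [346.86633663 332.75907591] 606 (11.267244338989258, 55.5680046081543) 50.194427490234375
dark [382.30555556 298.80555556] 108 (27.0, 4.0) 90.0
dark [347.20424837 332.2630719 ] 612 (11.332432746887207, 55.40640640258789) 49.9697380065918
```

No slip: the mark is at the same angle in the wrist view after 1.79 rad. I'll continue in shorter pieces to find the stop.

Call:
jog_arm --gripper '[20,20,20,20]' --pt "0 0 0.01" --pt "0 0 0.01" --pt "0 0 0.01" --pt "0 0 0.01" --twist '[8,8,8,8]'

```text
clock: 6.25
position: [0.5903, 0.2582, 0.1415]
tcp_rot: [3.139, -0.003, 1.897]
contact_force: [-0.1, 6.1, 0.8]
grip_width: 0.447
```

```bash
python3 look.py w4
```

```text
{'clock': np.float64(6.25), 'joint_positions': array([0.3722, 0.2792, 1.7707, 0.0034, 1.0891, 0.0446]), 'position': array([0.5903, 0.2582, 0.1415]), 'tcp_rot': array([ 3.1392e+00, -3.1000e-03,  1.8968e+00]), 'contact_force': array([-0.1069,  6.0841,  0.7594]), 'moment': array([ 0.9775, -0.098 ,  0.1136]), 'grip_width': np.float64(0.4468)}
dark [379.83886256 294.74407583] 211 (32.0, 14.0) 90.0
dark [346.86633663 332.75907591] 606 (11.267244338989258, 55.5680046081543) 50.194427490234375
dark [382.28440367 298.8440367 ] 109 (27.0, 4.0) 90.0
dark [347.13420622 332.06055646] 611 (11.392072677612305, 55.374874114990234) 49.76364517211914
```

Call:
jog_arm --gripper '[20,20,20,20]' --pt "0 0 0.01" --pt "0 0 0.01" --pt "0 0 0.01" --pt "0 0 0.01" --twist '[8,8,8,8]'

```text
clock: 6.7
position: [0.591, 0.2583, 0.1412]
tcp_rot: [3.14, -0.004, 1.338]
contact_force: [2.4, 6.3, 0.7]
grip_width: 0.444
```

```bash
python3 look.py w5
```

```text
{'clock': np.float64(6.7), 'joint_positions': array([0.372 , 0.2797, 1.7706, 0.003 , 1.0873, 0.6032]), 'position': array([0.591 , 0.2583, 0.1412]), 'tcp_rot': array([ 3.1398, -0.0044,  1.3382]), 'contact_force': array([2.407 , 6.2783, 0.6929]), 'moment': array([ 0.9668, -0.3436,  0.0611]), 'grip_width': np.float64(0.4437)}
dark [379.83886256 294.74407583] 211 (32.0, 14.0) 90.0
dark [346.86633663 332.75907591] 606 (11.267244338989258, 55.5680046081543) 50.194427490234375
dark [379.93203883 294.66019417] 206 (31.0, 14.0) 90.0
dark [346.89756098 332.02276423] 615 (11.42431640625, 55.28388977050781) 49.96974182128906
```

Call:
jog_arm --gripper '[20,20,20,20]' --pt "0 0 0.01" --pt "0 0 0.01" --pt "0 0 0.01" --pt "0 0 0.01" --twist '[7,7,7,7]'

```text
clock: 7.15
position: [0.5899, 0.2562, 0.1407]
tcp_rot: [3.141, 0.0, 0.852]
contact_force: [-1.9, 0.6, 3.8]
grip_width: 0.449
```

```bash
python3 look.py w6
```

```text
{'clock': np.float64(7.15), 'joint_positions': array([ 3.7110e-01,  2.7950e-01,  1.7718e+00, -2.0000e-04,  1.0905e+00,
        1.0901e+00]), 'position': array([0.5899, 0.2562, 0.1407]), 'tcp_rot': array([3.1415e+00, 2.0000e-04, 8.5190e-01]), 'contact_force': array([-1.869 ,  0.6498,  3.779 ]), 'moment': array([0.0414, 0.3745, 0.594 ]), 'grip_width': np.float64(0.4487)}
dark [379.83886256 294.74407583] 211 (32.0, 14.0) 90.0
dark [346.86633663 332.75907591] 606 (11.267244338989258, 55.5680046081543) 50.194427490234375
dark [381.24390244 292.96747967] 123 (10.0, 24.0) -0.0
dark [338.92096774 320.28548387] 620 (11.589032173156738, 54.77797317504883) 30.25643539428711
```

The stop is reached: moment z jumped from 0.06 to 0.59 N m and the mark slipped from 50° to 30° in the wrist view. I'll hold there briefly with a little more clockwise push, as confirmation.

Call:
jog_arm --gripper '[20,20,20,20]' --pt "0 0 0" --pt "0 0 0" --pt "0 0 0" --pt "0 0 0" --twist '[4,0,0,0]'

```text
clock: 7.6
position: [0.5898, 0.2562, 0.1407]
tcp_rot: [-3.141, -0.0, 0.788]
contact_force: [-2.9, 0.8, 5.4]
grip_width: 0.446
```

```bash
python3 look.py w7; python3 - <<'E'
from rig import *;import pickle
for n in("scene","side"): pickle.dump(grab_frame(n),open(f"pics/{n}_seat.pkl","wb"))
E
```

```text
{'clock': np.float64(7.6), 'joint_positions': array([3.7090e-01, 2.7940e-01, 1.7720e+00, 4.0000e-04, 1.0902e+00,
       1.1538e+00]), 'position': array([0.5898, 0.2562, 0.1407]), 'tcp_rot': array([-3.1413e+00, -1.0000e-04,  7.8770e-01]), 'contact_force': array([-2.9291,  0.7647,  5.396 ]), 'moment': array([0.1098, 0.4448, 0.3435]), 'grip_width': np.float64(0.4458)}
dark [379.83886256 294.74407583] 211 (32.0, 14.0) 90.0
dark [346.86633663 332.75907591] 606 (11.267244338989258, 55.5680046081543) 50.194427490234375
dark [381.32231405 293.01652893] 121 (9.0, 24.0) -0.0
dark [337.00161031 319.54267311] 621 (11.62755298614502, 54.11284255981445) 26.56505012512207
```

Call:
jog_arm --gripper '[20,20,20,20,20,20,20,20,20,20,20,20]' --pt "0 0 -0.01" --pt "0 0 -0.01" --pt "0 0 -0.01" --pt "0 0 -0.01" --pt "0 0 -0.01" --pt "0 0 -0.01" --pt "0 0 -0.01" --pt "0 0 -0.01" --pt "0 0 -0.01" --pt "0 0 -0.01" --pt "0 0 0" --pt "0 0 0" --twist '[-8,-8,-8,-8,-8,-8,-8,-8,-8,-8,-8,-2]'

```text
clock: 8.95
position: [0.5916, 0.2562, 0.1418]
tcp_rot: [3.138, 0.002, 2.361]
contact_force: [3.0, 0.4, 1.4]
grip_width: 0.447
```

Call:
jog_arm --gripper '[20,20,20,20,20]' --pt "0 0 0" --pt "0 0 0" --pt "0 0 0" --pt "0 0 0" --pt "0 0 0" --twist '[0,0,0,0,0]'

```text
clock: 9.45
position: [0.5915, 0.2562, 0.1418]
tcp_rot: [3.139, 0.002, 2.356]
contact_force: [5.5, 1.2, 1.4]
grip_width: 0.443
```

```bash
python3 look.py w8; python3 - <<'E'
from h import *
# mark angle in world: dark line pixels on the knob top cast onto the top's height
for n,z in(("w2",.1709),("w7",.169),("w8",.170)):
    f=pickle.load(open(f"pics/{n}.pkl","rb"));c=np.ascontiguousarray(f["img"][285:352,285:385])
    k,l,st,ce=cv2.connectedComponentsWithStats(cv2.inRange(cv2.cvtColor(c,cv2.COLOR_RGB2GRAY),0,45))
    i=max((i for i in range(1,k) if st[i,0]+st[i,2]<95),key=lambda i:st[i,4])
    p=np.argwhere(l==i)[:,::-1]+[285,285]; W=np.array([plane(f,q,z)[:2] for q in p],np.float32)
    vx,vy,*_=cv2.fitLine(W,cv2.DIST_L2,0,.01,.01).ravel();print(n,st[i,4],W.mean(0),"line deg mod 180",np.degrees(np.arctan2(vy,vx))%180)
w=cv2.cvtColor(pickle.load(open("pics/w8.pkl","rb"))["img"],cv2.COLOR_RGB2BGR)
from rig import grab_frame
s=grab_frame("scene")["img"][200:360,180:500,::-1]
cv2.imwrite("pics/end.png",np.vstack([cv2.resize(w[220:420,180:480],(640,300))[:280],cv2.resize(s,(640,320),interpolation=cv2.INTER_CUBIC)]))
E
```

```text
{'clock': np.float64(9.45), 'joint_positions': array([ 3.7040e-01,  2.7910e-01,  1.7702e+00, -5.0000e-04,  1.0889e+00,
       -4.1440e-01]), 'position': array([0.5915, 0.2562, 0.1418]), 'tcp_rot': array([3.1387e+00, 1.8000e-03, 2.3559e+00]), 'contact_force': array([5.4907, 1.1715, 1.4076]), 'moment': array([ 0.159 , -0.919 ,  0.0325]), 'grip_width': np.float64(0.4429)}
dark [379.83886256 294.74407583] 211 (32.0, 14.0) 90.0
dark [346.86633663 332.75907591] 606 (11.267244338989258, 55.5680046081543) 50.194427490234375
dark [382.40540541 295.51351351] 74 (20.0, 5.0) 90.0
dark [337.95967742 319.76612903] 620 (11.62755298614502, 54.56005859375) 26.56505012512207
w2 606 [0.5831189  0.25561473] line deg mod 180 15.577062
w7 621 [0.60034317 0.26113155] line deg mod 180 21.458788
w8 620 [0.58885604 0.2664131 ] line deg mod 180 110.61159
```

View pics/end.png

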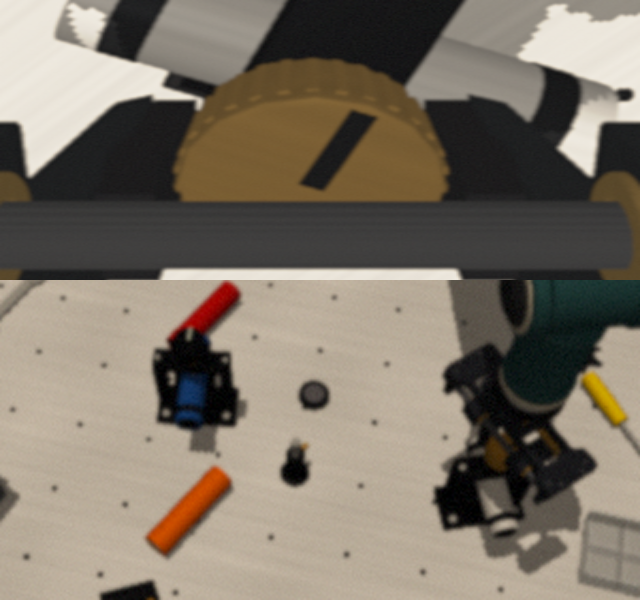

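The mark stands 89.2° (1.556 rad) back from its seated direction. The tubes and the other things in view are where they were, and the knob is still gripped, so I'm handing in.

```bash
python3 - <<'E'
from rig import *
s=state();print(abs(s["dq"]).max(),s["grip_width"]);print(finish_job())
E
```

```text
0.0010384760506475077 0.4491944434982425
the job is handed in; nothing more can be done
None
```

I gripped the brass knob from above with 20 N and turned it clockwise about 3.04 rad until it seated. I then backed it off a quarter turn and handed the job in while still holding it. The run took about 9.5 s of the 45 s allowed.

- **Seat:** the moment about the vertical axis jumped from about 0.06 to 0.59 N m. From there the fingers slipped on the knob, because it could turn no further. The 3.04 rad fits the stated 2.0 to 3.8 rad.
- **Back-off:** in the wrist camera the mark turned 89.2° (1.556 rad) anticlockwise, and the wrist itself turned 1.568 rad, so there was no real slip on the way back.
- **Hand-in state:** the arm was still (at most 0.001 rad/s) and the opening was about 39 mm on the 40 mm knob. The grasp point was within about 2 mm of the knob's axis.
- **Rest of the scene:** the black-knobbed clamp, both tubes and the other things in the last view looked undisturbed. I judged this by eye, and the wrench, the lens and parts of the parts box and driver were outside that crop.
- **Disagreement:** sideways forces on the tool of up to about 6 N while turning suggest the grip was 1–2 mm off the axis. The first two-view fix also put the knob top 3 mm below its expected height.

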